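# Pour the capacitors through the funnel and hang up the bin

## Task

Carry the small aluminium parts bin to the funnel stand and tip it over the funnel so that all five capacitors fall through into the jar below. Then hang the empty bin by its back hook over the top bar of the low rail, away from the rail's ends, and let go. Leave the solder spool, the tip cleaner and the roll of tape where they are.

Things in the scene. Friction and masses are not known exactly. Their poses are not given: they have to be found in the camera images.
- parts_bin: Loose sheet-aluminium bin, 0.25 kg, 165 (x) x 72 (y) x 110 mm high over its handle. Origin: centre of underside, below the handle; +z up, -x its open front (pours there), +x its back with the hook. Inside 66 mm wide; flat 3 mm floor, x = -36 to 57, then an 18 degree ramp up to the front lip. Side walls 50 mm high, 38 at the ramp; back wall 73 high, outer face x = 60.
- bin_handle (a point): Middle of the bin's handle, a black bridge bar that runs across the bin along its y: 12 mm thick in x, 22 mm high, 66 mm clear between its uprights; 99 mm above the bin's underside, its lower edge at 88 mm. Axes as the bin's.
- bin_lip (a point): Middle of the bin's front lip, over which the pieces leave: 76 mm in front of (-x) and 16 mm above the bin's origin.
- bin_hook (a point): Middle of the slot under the bin's back hook, at the slot's ceiling: 73 mm behind (+x) and 70 mm above the bin's origin. The slot is open downward, 26 mm wide (x = 60 to 86), the hook 60 mm wide in y; its 3 mm lip at x = 86 to 89 reaches down to z = 53. Axes as the bin's.
- capacitor1: One of five alike capacitors, cylinder 16 mm diameter x 26 mm, 15 g, lying in the bin at the start. Origin: centre of one end; its z runs along the cylinder.
- capacitor2: One of five alike capacitors, cylinder 16 mm diameter x 26 mm, 15 g, lying in the bin at the start. Origin: centre of one end; its z runs along the cylinder.
- capacitor3: One of five alike capacitors, cylinder 16 mm diameter x 26 mm, 15 g, lying in the bin at the start. Origin: centre of one end; its z runs along the cylinder.
- capacitor4: One of five alike capacitors, cylinder 16 mm diameter x 26 mm, 15 g, lying in the bin at the start. Origin: centre of one end; its z runs along the cylinder.
- capacitor5: One of five alike capacitors, cylinder 16 mm diameter x 26 mm, 15 g, lying in the bin at the start. Origin: centre of one end; its z runs along the cylinder.
- filling_stand: Fixed stand, base 150 x 120 x 10 mm, with a white funnel held over a clear jar. Origin on the bench under the axis of funnel and jar; its post stands at x = +66 mm and ends at z = 126, below the funnel's rim.
- funnel_mouth (a point): Centre of the funnel's round mouth, 160 mm in diameter, 162 mm above the bench. The cone narrows to a 52 mm bore at z = 112, the spout ends at z = 96.
- jar_floor (a point): Centre of the jar's inner floor, 14 mm above the bench. The jar is open, 74 mm inside diameter, its rim at z = 92.
- bin_rail: Fixed low rail: two level steel bars, 10 mm thick, 220 mm long along y, on posts 14 mm thick at y = -110 and 110. Origin on the bench below the top bar's middle; -x faces the robot, the bin hangs on that side. Top bar axis: x = 0, z = 155. Lower bar, on which the bin's back rests: x = -6, z = 101. A hung bin faces as the rail does, its front sagging about 10 degrees, its origin at about z = 75.
- rail_mid (a point): Top of the top bar at its middle, 160 mm above the bench. Axes as the rail's.
- solder_spool: Bystander: reel of solder standing upright, about 50 mm wide, 50 mm high; origin under it.
- tip_cleaner: Bystander: round black soldering-tip cleaner pot, 62 mm wide, 37 mm high; origin under it.
- kapton_tape: Bystander: roll of tape lying flat, 105 mm wide, 25 mm high; origin under it.

How it is judged:
By the outcome, as a careful person would: the job done as asked, in the order asked, and still so for the second after the job is handed in, with the robot touching nothing.
It also fails if it takes over 69 s, if anything falls off the work surface, if the arm or the gripper's body presses on something with over 40 N, if the wrist force passes 120 N, or if a joint passes its speed limit or range.

## Robot

A 6-joint arm with a two-finger parallel gripper is mounted at the origin on the work surface; the furniture and walls round the work are solid. World frame = base frame: x ahead of the robot, y to its left, z up, the work surface at z = 0. Lengths are in m, angles in rad, forces in N, time in s.
With the tool pointing down it reaches from about 0.225 to 0.875 m from the base axis. Payload 3.4 kg.
Tool frame: the origin (TCP) lies at the very end of the fingers, on their centre line; the grasp point (between the pads) lies 19 mm behind it (bot.pinch_z is the distance from the TCP to the grasp point, in m); z points along the fingers, y is the line along which they close (so a half turn about z gives the same grasp; the last joint's range is limited). The gripper opens to 85 mm and grips with 20 to 120 N. Pads are 22 mm wide; open, the fingers measure 114 mm over their backs; the gripper's body (76 mm by 85 mm) begins 54 mm behind the grasp point. The pads swing forward as they close: fully open they stand 13 mm farther back than shut.
Start: joints at [-1.284, 0.276, 1.505, -0, 1.361, -0.121], TCP at [0.228, -0.528, 0.231] pointing down, gripper open.
Joint ranges: [-2.89, 2.89], [-0.75, 2.08], [0.22, 2.7], [-1.18, 4.32], [0.11, 2.71], [-2.7, 2.7]. Speed limits (rad/s): [2.57, 2.57, 3.14, 3.14, 3.14, 3.14].

## Interface

Orientations are given as a 3x3 rotation matrix whose columns are the frame's x, y, z axes.
In Python, from plant import bot, camera, camera_info, order gives the robot as it stands. The module is installed in compiled form; this text tells all that it offers.
- The arm moves only by the shell command python3 -m inch 'ROWS' [FORCE]. ROWS is JSON, a list of rows, each a list of 3 entries, a list of its own where there are three numbers: the shift along the world's x, y, z in mm, then the turn, a rotation vector about the world's x, y, z in rad, then the opening, from -1 (shut) to 1 (fully open), so that 0 is half open. In form: [[[dx, dy, dz], [rx, ry, rz], gripper], ...]. A call has 1 to 20 rows; each row shifts and turns the commanded pose from where the row before left it; what a row does not reach is not made up. A row lasts 1/10 s, in which the tool goes at most 50 mm and 8.59 degrees, less where a joint would pass 70% of its speed; a pose out of reach is approached as far as the arm can. A call with a gripper value outside its range is refused whole. The fingers move at their own pace and stop on an object; FORCE is the grip in N (left out, the last holds). Time passes only in rows, so rows that do not move let the fingers close. It gives the time, the measured TCP pose, the force, the opening and the grip force at its end, in the units of the state.
- bot.sense(): the state, without advancing time (a new reading comes with each control period).
- camera(name): name is "side" or "top"; returns (picture, depth): 420x560x3 uint8, red, green, blue; 420x560 float32, m along the optical axis (not along the pixel's ray), 0 where there is no reading.
- camera_info(name): a dict with "vfov" (degrees; the focal length in pixels is half the picture's height over the tangent of half this angle, whatever the lens; pixels are square), "cx", "cy" (the principal point, pixels), "distortion" ([k1, k2, p1, p2, k3] as OpenCV has them; the pictures are not rectified), "world_from_camera" (4x4, takes a point from camera to world coordinates). Camera axes: x right, y down, z forward; pixel columns grow to the right and rows downward; lengths in m; the calibration is good to about 2 mm. A picture is of the moment at which its call begins. camera_info takes no time and is no camera call.
- order.job_done(): hands the job in; it is judged then, once.
The state is a dict: "t": time; "joint_pos": joint angles; "dq": joint speeds; "joint_efforts": joint torques, N m; "position": TCP position; "tcp_rot": TCP orientation; "ft_force": force on the tool from outside, world axes, zero at the start; "torque": the same for the moment, N m; "opening": finger opening in m; "grip_force": force on a finger pad.
Only numpy, scipy, OpenCV 4.12 (cv2) and the standard library are available. Lean on these libraries where they do the work, as an engineer would, in place of code of your own. Each camera call takes 0.05 s, during which the arm holds its last target. There are 200 camera calls.

## Working session

There is one attempt and no reset: what is moved stays moved. The work goes in short steps, Python scripts to look and compute and a shell command to move; the robot and the scene stay as the last step left them, time stands still between calls to the robot, and variables do not carry over. Pictures are saved under pics/ and viewed, at most 10 in all, crops included, and the job is handed in when it is done.

```bash
mkdir -p pics; cat > h.py <<'E'
import numpy as np, cv2
from plant import bot, camera, camera_info, order
def cam(n):
    p,d=camera(n); i=camera_info(n); h=p.shape[0]
    f=h/2/np.tan(np.radians(i["vfov"])/2)
    K=np.array([[f,0,i["cx"]],[0,f,i["cy"]],[0,0,1]]); return p,d,K,np.array(i["distortion"],float),np.array(i["world_from_camera"])
def cloud(d,K,D,T):
    v,u=np.mgrid[:d.shape[0],:d.shape[1]]
    n=cv2.undistortPoints(np.stack([u,v],-1).reshape(-1,1,2).astype(np.float64),K,D).reshape(d.shape+(2,))
    P=np.dstack([n*d[...,None],d]); W=P@T[:3,:3].T+T[:3,3]; W[d==0]=np.nan; return W
E
python3 - <<'E'
from h import *
for n in("top","side"):
    p,d,K,D,T=cam(n); cv2.imwrite(f"pics/{n}0.png",p[...,::-1]); W=cloud(d,K,D,T); np.savez(f"{n}0.npz",p=p,W=W); print(n,np.round(T,3).tolist())
s=bot.sense(); print(s["t"],s["position"],np.round(s["tcp_rot"],3).tolist(),s["opening"],s["ft_force"])
E
```

```text
top [[-0.023, -0.986, 0.162, 0.365], [-0.999, 0.019, -0.027, 0.041], [0.024, -0.163, -0.986, 1.189], [0.0, 0.0, 0.0, 1.0]]
side [[0.955, 0.132, -0.264, 0.87], [0.295, -0.468, 0.833, -0.992], [-0.014, -0.874, -0.486, 0.721], [0.0, 0.0, 0.0, 1.0]]
0.1 [ 0.22790716 -0.52741966  0.23054338] [[0.918, 0.397, -0.0], [0.397, -0.918, 0.002], [0.0, -0.002, -1.0]] 0.0853967628442141 [0.40855663 0.26543721 0.64061816]
```

View pics/top0.png

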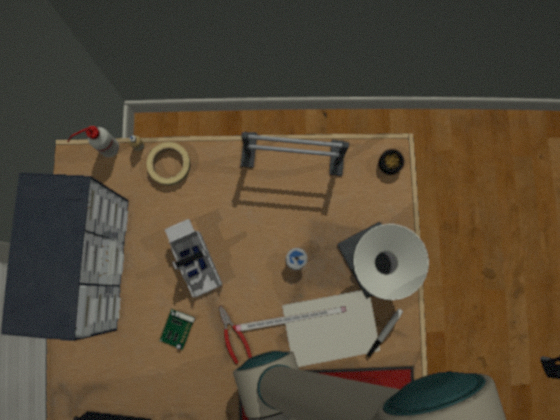

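View pics/side0.png

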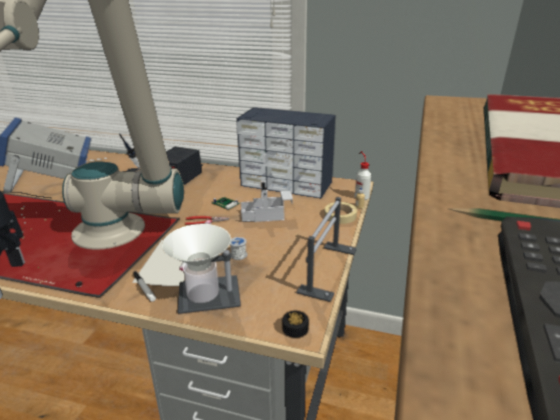

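The top view shows the bin at about (193,260), the funnel mouth at (390,262), the rail from (248,148) to (342,160), the spool at (296,258), the tape at (168,164) and the cleaner at (391,161). Next I measure these in the depth data.

```bash
python3 - <<'E'
from h import *
z=np.load("top0.npz"); W=z["W"]; p=z["p"]
print("table",np.nanmedian(W[200:220,60+140:240,2]))
def reg(r0,r1,c0,c1,lo,hi):
    w=W[r0:r1,c0:c1].reshape(-1,3); return w[(w[:,2]>lo)&(w[:,2]<hi)]
for lo,hi in((.015,.2),(.06,.085),(.092,.13)):
    w=reg(215,305,155,230,lo,hi)
    r=cv2.minAreaRect((w[:,:2]*1000).astype(np.float32)); print("bin",lo,hi,len(w),w.mean(0).round(4),r, np.round(cv2.boxPoints(r)).tolist())
w=reg(220,305,345,435,.145,.18); (c,rad)=cv2.minEnclosingCircle((w[:,:2]*1000).astype(np.float32)); print("funnel",len(w),c,rad,w[:,2].max())
w=reg(125,185,235,355,.145,.175); r=cv2.minAreaRect((w[:,:2]*1000).astype(np.float32)); print("rail",len(w),r,np.round(cv2.boxPoints(r)).tolist(),np.median(w[:,2]))
for n,b in(("spool",(245,275,282,310,.03,.08)),("cleaner",(145,178,375,408,.02,.06)),("tape",(140,190,140,195,.012,.04))):
    w=reg(*b); print(n,cv2.minEnclosingCircle((w[:,:2]*1000).astype(np.float32)))
big=cv2.resize(p[210:310,145:245,::-1],None,fx=5,fy=5,interpolation=cv2.INTER_CUBIC)
Z=np.nan_to_num(W[210:310,145:245,2]); g=cv2.applyColorMap((np.clip(Z/.13,0,1)*255).astype(np.uint8),cv2.COLORMAP_JET)
cv2.imwrite("pics/bin.png",cv2.resize(np.hstack([cv2.resize(big,(400,400)),cv2.resize(g,(400,400),interpolation=0)]),None,fx=1,fy=1))
E
```

```text
table -0.00034807863280084117
bin 0.015 0.2 1316 [0.4575 0.2304 0.0564] ((443.8839416503906, 223.05738830566406), (166.83837890625, 74.32089233398438), 23.14594841003418) [[353.0, 224.0], [382.0, 156.0], [535.0, 222.0], [506.0, 290.0]]
bin 0.06 0.085 418 [0.5018 0.2478 0.0721] ((475.7113037109375, 235.75485229492188), (98.31036376953125, 70.0824203491211), 22.978805541992188) [[417.0, 249.0], [444.0, 184.0], [535.0, 223.0], [507.0, 287.0]]
bin 0.092 0.13 219 [0.4374 0.2192 0.1076] ((438.1742858886719, 220.47283935546875), (16.087804794311523, 73.85374450683594), 21.1945858001709) [[417.0, 252.0], [444.0, 183.0], [459.0, 189.0], [432.0, 258.0]]
funnel 2008 (419.5421447753906, -210.1241912841797) 80.20830535888672 0.16696266560721051
rail 535 ((685.6874389648438, -15.119064331054688), (231.06423950195312, 15.448086738586426), 83.70280456542969) [[665.0, -129.0], [681.0, -131.0], [706.0, 99.0], [691.0, 101.0]] 0.1590684690577362
spool ((435.7821044921875, -17.01422882080078), 27.13246726989746)
cleaner ((672.3123779296875, -259.0545654296875), 31.782325744628906)
tape ((688.7615966796875, 303.4129638671875), 70.21699523925781)
```

View pics/bin.png

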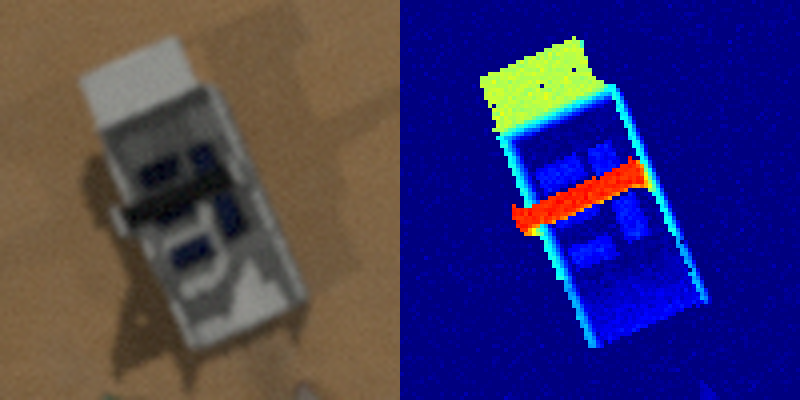

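The picture shows the five capacitors (dark blue) on the bin floor, the handle across the middle and the hook plate at the upper left. So bin +x points away from the robot at a yaw of about 23°, with the handle at (438, 220). The sizes match what was given (166×74, handle top about 0.11). I'll move above the handle, turning about +90°.

```bash
python3 -m inch '[[[10.5,37.4,1.5],[0,0,0.078],1],[[10.5,37.4,1.5],[0,0,0.078],1],[[10.5,37.4,1.5],[0,0,0.078],1],[[10.5,37.4,1.5],[0,0,0.078],1],[[10.5,37.4,1.5],[0,0,0.078],1],[[10.5,37.4,1.5],[0,0,0.078],1],[[10.5,37.4,1.5],[0,0,0.078],1],[[10.5,37.4,1.5],[0,0,0.078],1],[[10.5,37.4,1.5],[0,0,0.078],1],[[10.5,37.4,1.5],[0,0,0.078],1],[[10.5,37.4,1.5],[0,0,0.078],1],[[10.5,37.4,1.5],[0,0,0.078],1],[[10.5,37.4,1.5],[0,0,0.078],1],[[10.5,37.4,1.5],[0,0,0.078],1],[[10.5,37.4,1.5],[0,0,0.078],1],[[10.5,37.4,1.5],[0,0,0.078],1],[[10.5,37.4,1.5],[0,0,0.078],1],[[10.5,37.4,1.5],[0,0,0.078],1],[[10.5,37.4,1.5],[0,0,0.078],1],[[10.5,37.4,1.5],[0,0,0.078],1]]' 90; python3 -c "
from h import *
s=bot.sense();print(s['joint_pos'],np.round(s['tcp_rot'],3).tolist())"
```

```text
t: 2.1
position: [0.4379, 0.2217, 0.2611]
tcp_rot: [[-0.39, 0.921, -0.0], [0.921, 0.39, -0.0], [-0.0, -0.001, -1.0]]
ft_force: [0.2, -0.4, -0.2]
opening: 0.0854
grip_force: 0.0
[ 3.27058584e-01  1.31933085e-01  1.62049723e+00 -3.05389504e-04
  1.38967010e+00 -7.35960764e-02] [[-0.39, 0.921, -0.0], [0.921, 0.39, -0.0], [-0.0, -0.001, -1.0]]
```

```bash
python3 -m inch '[[[0,-0.5,-35],[0,0,0],1],[[0,-0.5,-35],[0,0,0],1],[[0,0,-35],[0,0,0],1],[[0,0,-35],[0,0,0],1],[[0,0,-25],[0,0,0],1],[[0,0,-16],[0,0,0],1],[[0,0,0],[0,0,0],-1],[[0,0,0],[0,0,0],-1],[[0,0,0],[0,0,0],-1],[[0,0,0],[0,0,0],-1],[[0,0,0],[0,0,0],-1],[[0,0,0],[0,0,0],-1],[[0,0,0],[0,0,0],-1]]' 90
```

```text
t: 3.4
position: [0.4391, 0.2194, 0.0812]
tcp_rot: [[-0.387, 0.922, 0.003], [0.922, 0.387, 0.001], [-0.0, 0.003, -1.0]]
ft_force: [0.6, 0.4, 4.7]
opening: 0.0101
grip_force: 88.3
```

```bash
python3 -m inch '[[[0,0,20],[0,0,0],-1],[[0,0,45],[0,0,0],-1],[[0,0,50],[0,0,0],-1],[[0,0,50],[0,0,0],-1],[[0,0,39],[0,0,0],-1],[[2,-15,0],[0,0,-0.03],-1],[[5,-30,0],[0,0,-0.05],-1],[[5,-32,0],[0,0,-0.06],-1],[[5,-32,0],[0,0,-0.06],-1],[[5,-32,0],[0,0,-0.06],-1],[[5,-32,0],[0,0,-0.06],-1]]' 
python3 -m inch '[[[5,-32,0],[0,0,-0.06],-1],[[5,-32,0],[0,0,-0.06],-1],[[5,-32,0],[0,0,-0.06],-1],[[5,-32,0],[0,0,-0.06],-1],[[5,-32,0],[0,0,-0.06],-1],[[5,-32,0],[0,0,-0.06],-1],[[5,-32,0],[0,0,-0.06],-1],[[5,-32,0],[0,0,-0.06],-1],[[4,-30,0],[0,0,-0.04],-1],[[0,-15,0],[0,0,-0.03],-1],[[0,0,0],[0,0,0],-1]]'
python3 - <<'E'
from h import *
a=[]
for n in("top","side"):
    p,d,K,D,T=cam(n); a.append(p[...,::-1]); np.savez(f"{n}1.npz",p=p,W=cloud(d,K,D,T))
cv2.imwrite("pics/a.png",np.hstack([cv2.resize(a[0][170:370,270:470],(400,400)),cv2.resize(a[1][110:310,100:300],(400,400))]))
s=bot.sense();print(s['joint_pos'].round(3))
W=np.load("top1.npz")["W"]; w=W[170:370,270:470].reshape(-1,3); w=w[(w[:,2]>.2)&(w[:,2]<.29)]
print(len(w),np.round(w.min(0),3),np.round(w.max(0),3))
E
```

```text
t: 4.5
position: [0.4638, 0.045, 0.2831]
tcp_rot: [[-0.075, 0.997, -0.003], [0.997, 0.075, 0.0], [0.0, -0.003, -1.0]]
ft_force: [0.1, 0.2, -2.9]
opening: 0.0102
grip_force: 88.5
t: 5.6
position: [0.5083, -0.2562, 0.2829]
tcp_rot: [[0.458, 0.889, -0.003], [0.889, -0.458, 0.001], [-0.0, -0.003, -1.0]]
ft_force: [0.5, 0.8, -3.4]
opening: 0.0106
grip_force: 88.5
[-5.860e-01  2.430e-01  1.423e+00  1.000e-03  1.479e+00 -1.130e-01]
2074 [ 0.431 -0.304  0.2  ] [ 0.588 -0.189  0.289]
```

View pics/a.png

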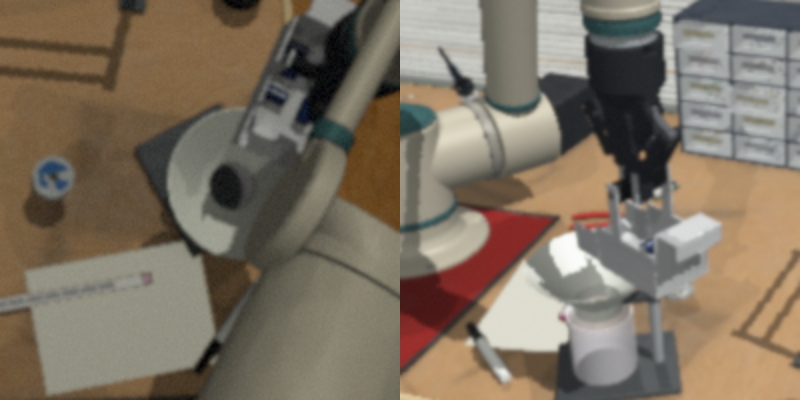

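The bin hangs straight and level with its lip over the funnel, so I'll tilt it about the lip.

```bash
python3 -m inch '[[[-7.6,3.9,2.8],[-0.056,-0.1085,0],-1],[[-8.4,4.4,1.7],[-0.056,-0.1085,0],-1],[[-9.2,4.7,0.4],[-0.056,-0.1085,0],-1],[[-9.9,5.1,-0.8],[-0.056,-0.1085,0],-1],[[-10.3,5.3,-2.3],[-0.056,-0.1085,0],-1],[[0,0,0],[0,0,0],-1],[[0,0,0],[0,0,0],-1],[[-5.3,2.7,1.2],[-0.028,-0.054,0],-1],[[0,0,0],[0,0,0],-1],[[0,0,0],[0,0,0],-1],[[-5.4,2.8,1.2],[-0.028,-0.054,0],-1],[[0,0,0],[0,0,0],-1],[[0,0,0],[0,0,0],-1],[[-5.4,2.8,0.4],[-0.028,-0.054,0],-1],[[0,0,0],[0,0,0],-1],[[0,0,0],[0,0,0],-1],[[-5.4,2.8,0.4],[-0.028,-0.054,0],-1],[[0,0,0],[0,0,0],-1],[[0,0,0],[0,0,0],-1]]'
python3 - <<'E'
from h import *
a=[]
for n in("top","side"):
    p,d,K,D,T=cam(n); a.append(p[...,::-1])
cv2.imwrite("pics/b.png",np.hstack([cv2.resize(a[0][170:370,270:470],(400,400)),cv2.resize(a[1][180:310,130:260],(400,400))]))
s=bot.sense();print(s['joint_pos'].round(3))
E
```

```text
t: 7.6
position: [0.4426, -0.2208, 0.2897]
tcp_rot: [[0.457, 0.586, 0.669], [0.889, -0.299, -0.346], [-0.003, 0.753, -0.658]]
ft_force: [0.4, 0.8, -1.6]
opening: 0.0106
grip_force: 89.2
[-0.766 -0.252  2.215  0.576  0.404 -0.736]
```

View pics/b.png

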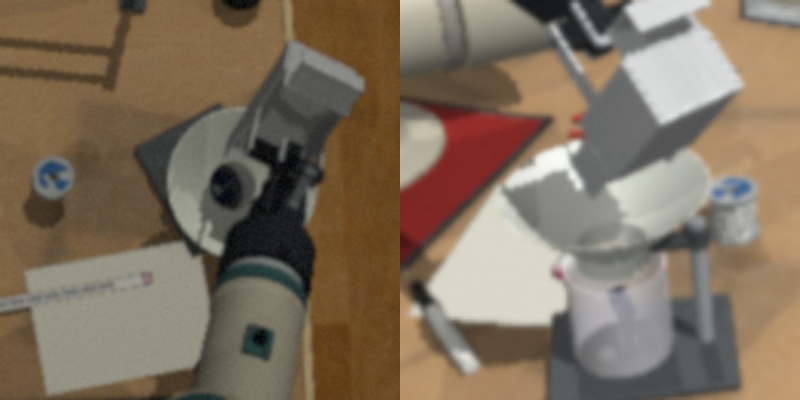

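The side view shows dark capacitors in the jar, and the bin floor looks bare. I'll tilt a little more, wait and then check.

```bash
python3 -m inch '[[[-5.4,2.8,-0.3],[-0.028,-0.054,0],-1],[[-5.4,2.8,-0.3],[-0.028,-0.054,0],-1],[[-5.3,2.7,-1],[-0.028,-0.054,0],-1],[[0,0,0],[0,0,0],-1],[[0,0,0],[0,0,0],-1],[[0,0,0],[0,0,0],-1]]'
python3 - <<'E'
from h import *
a=[]
for n in("top","side"):
    p,d,K,D,T=cam(n); a.append(p[...,::-1])
cv2.imwrite("pics/c.png",np.hstack([cv2.resize(a[0][190:290,350:450],(400,400),interpolation=2),cv2.resize(a[1][240:310,165:235],(400,400),interpolation=2)]))
s=bot.sense();print(s['joint_pos'].round(3))
E
```

```text
t: 8.3
position: [0.4326, -0.2124, 0.2889]
tcp_rot: [[0.449, 0.49, 0.747], [0.893, -0.247, -0.376], [0.0, 0.836, -0.549]]
ft_force: [0.2, -0.7, -3.2]
opening: 0.0103
grip_force: 89.2
[-0.842 -0.29   2.351  1.202  0.336 -1.396]
```

View pics/c.png

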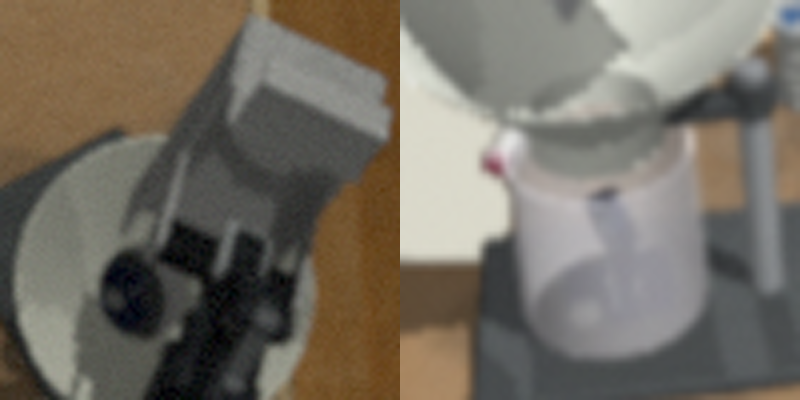

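The bin floor in view is bare, but something dark blue sits in the funnel bore. I'll check its height with the depth data.

```bash
python3 - <<'E'
from h import *
p,d,K,D,T=cam("top"); W=cloud(d,K,D,T); s=(slice(252,275,2),slice(372,396,2))
print((W[s][...,2]*1000).round().astype(int)); print(p[s][...,2].astype(int)-p[s][...,0])
E
```

```text
[[                 126                  122                  118
                   114                  112                    8
                    13                   23                  305
                   307                  311                  309]
 [                 126                  121                  116
                    35                   10                   11
                     6                  299                  302
                   303                  306                  309]
 [                 122                  116                   35
                    36                   36                   11
                     9                    9                    9
                   300                  303                  302]
 [                 118                  120                   35
                    33                   34                   25
                    20                    8                   10
                    14                   29                   49]
 [                 118                  112             
[... 2005 characters left out ...]
 292                  310]]
[[-12  -9  -9  -6  -5  -2   1  -2  -2   1   2  -1]
 [ -9  -9  -8  -2   4   0   4   1   0  -7  -2  -1]
 [-11  -9  -3   7  11  -2  10  -3  -1   2   2   5]
 [-11  -7   2  10  11  12   9   3  -2  -1  -1   1]
 [-11  -7  11  14  16  10   8   6  -3   0  -1  -2]
 [ -8  -9   3   3   9  10   7   7   0   0  -2   1]
 [ -8  -4   5   0   3   6   8   1   3   4  -2  -3]
 [-11  -1   6  -1   2  14  15   4   6   0  -2  -5]
 [ -9  -5  -2  10  15  10  12  14   0  -4  -1  -4]
 [ -5  -5  -5   3  18  17   8   7   0   2  -3  -3]
 [ -6 -10  -5  -5   4   4   2   6   1  -1  -6  -5]
 [ -9  -7  -6  -6  -6  -6  -6  -5  -7  -5  -5  -4]]<stdin>:3: RuntimeWarning: invalid value encountered in cast
```

The bore is clear and the capacitors lie in the jar at 20–40 mm. I'll level the bin while it is still over the funnel and check that it is empty.

```bash
python3 -m inch '[[[5.4,-2.8,6],[0.028,0.054,0],-1],[[5.4,-2.8,6],[0.028,0.054,0],-1],[[10.8,-5.6,7],[0.056,0.1085,0],-1],[[10.7,-5.5,6],[0.056,0.1085,0],-1],[[10.3,-5.3,5],[0.056,0.1085,0],-1],[[9.9,-5.1,3],[0.056,0.1085,0],-1],[[9.2,-4.7,2],[0.056,0.1085,0],-1],[[8.4,-4.4,1],[0.056,0.1085,0],-1],[[7.6,-3.9,0],[0.056,0.1085,0],-1],[[0,0,0],[0,0,0],-1],[[0,0,0],[0,0,0],-1]]'
python3 - <<'E'
from h import *
p,d,K,D,T=cam("top"); a=p[...,::-1]; p,d,K,D,T=cam("side"); b=p[...,::-1]
cv2.imwrite("pics/d.png",np.hstack([cv2.resize(a[160:280,340:460],(400,400),interpolation=2),cv2.resize(b[150:310,130:290],(400,400),interpolation=2)]))
s=bot.sense();print(s['joint_pos'].round(3))
E
```

```text
t: 9.55
position: [0.5066, -0.2388, 0.3143]
tcp_rot: [[0.445, 0.885, 0.137], [0.895, -0.446, -0.025], [0.039, 0.134, -0.99]]
ft_force: [-0.3, 0.9, -3.1]
opening: 0.0106
grip_force: 89.2
[-0.603  0.139  1.489  0.058  1.385 -0.146]
```

View pics/d.png

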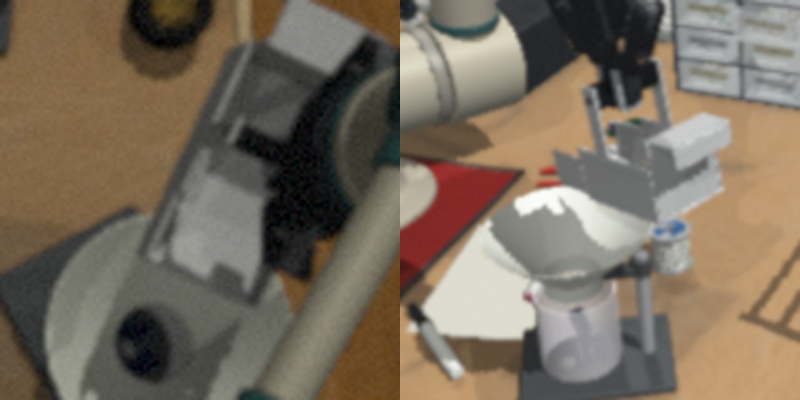

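The bin looks empty and the funnel bore is clear. Next I fit the rail's top bar and work out the move to hang the bin.

```bash
python3 - <<'E'
from h import *
from scipy.spatial.transform import Rotation as R
W=np.load("top0.npz")["W"]; w=W[125:185,235:355].reshape(-1,3)
m=(w[:,2]>.15)&(w[:,2]<.175)&(w[:,1]>-.1)&(w[:,1]<.07); w=w[m]
for _ in range(3):
    a,b=np.polyfit(w[:,1],w[:,0],1); r=w[:,0]-a*w[:,1]-b; w=w[abs(r)<.007]
print(len(w),a,b,r.std(),np.median(w[:,2]))
yaw=-np.arctan(a); mid=np.array([a*-.0151+b,-.0151,.16]); X=np.array([np.cos(yaw),np.sin(yaw),0]);Y=np.array([-X[1],X[0],0])
print("yaw",np.degrees(yaw),"mid",mid)
Rt=np.c_[Y,X,[0,0,-1]]; s=bot.sense(); 
tcp=mid-X*.073+np.array([0,0,.081-.070]); print("hung level tcp",tcp,"X",X)
print("d",(tcp-s["position"])*1000,"rot",R.from_matrix(Rt@np.array(s["tcp_rot"]).T).as_rotvec())
E
```

```text
355 0.11241636284143121 0.6865076335259165 0.0027879582331634266 0.15870001231110487
yaw -6.414054521543321 mid [ 0.68481015 -0.0151      0.16      ]
hung level tcp [ 0.61226709 -0.00694497  0.171     ] X [ 0.99374055 -0.1117127   0.        ]
d [ 107.40380712  230.82478188 -144.07247654] rot [0.00066588 0.14117302 0.35167666]
```

```bash
python3 -m inch '[[[8,16,0],[0,0.014,0.035],-1],[[11,24,0],[0,0.014,0.035],-1],[[11,24,0],[0,0.014,0.035],-1],[[11,24,0],[0,0.014,0.035],-1],[[11,24,0],[0,0.014,0.035],-1],[[11,24,0],[0,0.014,0.035],-1],[[11,24,0],[0,0.014,0.035],-1],[[11,24,0],[0,0.014,0.035],-1],[[11,24,0],[0,0.014,0.035],-1],[[11,23,0],[0,0.014,0.035],-1],[[0,0,-30],[0,0,0],-1],[[0,0,-30],[0,0,0],-1],[[0,0,-22],[0,0,0],-1],[[0,0,0],[0,0,0],-1],[[0,0,0],[0,0,0],-1]]'
python3 - <<'E'
from h import *
from scipy.spatial.transform import Rotation as R
p,d,K,D,T=cam("top"); a=p[...,::-1]; W=cloud(d,K,D,T); np.savez("top2.npz",p=p,W=W); p,d,K,D,T=cam("side"); b=p[...,::-1]
np.savez("side2.npz",p=p,W=cloud(d,K,D,T))
cv2.imwrite("pics/e.png",np.hstack([cv2.resize(a[100:240,220:360],(400,400),interpolation=2),cv2.resize(b[140:310,220:390],(400,400),interpolation=2)]))
s=bot.sense();print(s['joint_pos'].round(3))
X=np.array([.99374,-.11171,0]);Y=np.array([.11171,.99374,0])
print("d",(np.array([.6123,-.0069,.171])-s["position"])*1000,"rot",R.from_matrix(np.c_[Y,X,[0,0,-1]]@np.array(s["tcp_rot"]).T).as_rotvec())
# hook plate top: z expected ~ bin z + .073
w=W[100:200,240:340].reshape(-1,3); q=(w-s["position"])@np.c_[X,Y,[0,0,1]]
m=(q[:,0]>.045)&(q[:,0]<.11)&(abs(q[:,1])<.05)&(q[:,2]>-.03)&(q[:,2]<.02)
q=q[m]; print(len(q),np.percentile(q,[2,50,98],axis=0).round(4))
E
```

```text
t: 11.15
position: [0.6121, -0.0073, 0.2346]
tcp_rot: [[0.113, 0.994, 0.003], [0.994, -0.113, -0.001], [-0.0, 0.003, -1.0]]
ft_force: [-0.2, 0.7, -2.0]
opening: 0.0101
grip_force: 89.2
[-0.126  0.328  1.417 -0.     1.39  -0.012]
d [ -1.05105255   0.641366   -64.74675501] rot [0.00100779 0.00604618 0.00172533]Traceback (most recent call last):
  File "<stdin>", line 12, in <module>
    return _quantile_unchecked(
        a, q, axis, out, overwrite_input, method, keepdims, weights)
    return _ureduce(a,
                    func=_quantile_ureduce_func,
    ...<5 lines>...
                    overwrite_input=overwrite_input,
                    method=method)
    r = func(a, **kwargs)
    result = _quantile(arr,
                       quantiles=q,
    ...<2 lines>...
                       out=out,
                       weights=wgt)
    slices_having_nans = np.isnan(arr[-1, ...])
                                  ~~~^^^^^^^^^
IndexError: index -1 is out of bounds for axis 0 with size 0
```

View pics/e.png

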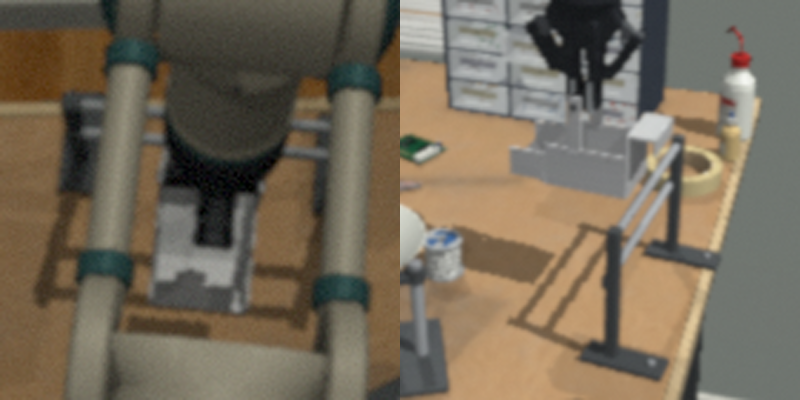

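The side view shows the hook at (650,128) over the rail's bar line, with the bin above. The top view is blocked by the arm. I'll measure hook against bar from the side depth.

```bash
python3 - <<'E'
from h import *
W=np.load("side2.npz")["W"].reshape(-1,3); X=np.array([.99374,-.11171,0]);Y=np.array([.11171,.99374,0])
q=(W-np.array([.6121,-.0073,.2346]))@np.c_[X,Y,[0,0,1]]*1000; q=q[~np.isnan(q[:,0])]
h=q[(q[:,0]>45)&(q[:,0]<110)&(abs(q[:,1])<50)&(q[:,2]>-17)&(q[:,2]<15)]
print("hook top",len(h),np.percentile(h,[3,50,97],axis=0).round(1).tolist())
l=q[(q[:,0]>78)&(q[:,0]<110)&(abs(q[:,1])<24)&(q[:,2]>-35)&(q[:,2]<-12)]
print("hook lip",len(l),np.percentile(l,[3,50,97],axis=0).round(1).tolist() if len(l) else 0)
for y0,y1 in((-80,-35),(-35,30),(30,80)):
    b=q[(q[:,0]>45)&(q[:,0]<110)&(q[:,1]>y0)&(q[:,1]<y1)&(abs(q[:,2]+79)<9)]; print("bar",len(b),np.percentile(b,[3,50,97],axis=0).round(1).tolist())
f=q[(abs(q[:,1])<34)&(q[:,0]>-30)&(q[:,0]<-12)&(q[:,2]<-50)&(q[:,2]>-85)]; print("floor", len(f))
E
```

```text
hook top 188 [[57.3, -29.1, -14.9], [75.0, -2.9, -7.1], [88.7, 30.7, -5.2]]
hook lip 29 [[87.2, -19.1, -24.3], [88.1, 0.8, -18.7], [89.3, 22.5, -13.3]]
bar 46 [[56.5, -76.6, -80.3], [74.9, -54.3, -75.7], [78.0, -35.1, -73.8]]
bar 92 [[47.5, -34.4, -79.8], [70.5, -9.5, -75.5], [78.2, 26.1, -71.0]]
bar 40 [[60.6, 32.3, -80.7], [74.3, 54.4, -76.5], [77.2, 76.8, -73.3]]
floor 53
```

The bar centre is at +73 mm and the slot spans 60–86 mm, so they line up. Lowering now.

```bash
python3 -m inch '[[[0,0,-15],[0,0,0],-1],[[0,0,-15],[0,0,0],-1],[[0,0,-15],[0,0,0],-1],[[0,0,-8],[0,0,0],-1],[[0,0,-5],[0,0,0],-1],[[0,0,0],[0,0,0],-1],[[0,0,0],[0,0,0],-1]]'; python3 -m inch '[[[0,0,-2],[0,0,0],-1],[[0,0,-1],[0,0,0],-1],[[0,0,-1],[0,0,0],-1],[[0,0,0],[0,0,0],-1],[[0,0,0],[0,0,0],-1]]'
```

```text
t: 11.95
position: [0.6132, -0.0074, 0.1762]
tcp_rot: [[0.113, 0.994, 0.003], [0.994, -0.113, -0.001], [-0.0, 0.003, -1.0]]
ft_force: [-0.2, 0.1, -3.4]
opening: 0.0106
grip_force: 89.1
t: 12.45
position: [0.6126, -0.0073, 0.1713]
tcp_rot: [[0.113, 0.994, 0.002], [0.994, -0.113, -0.001], [-0.0, 0.002, -1.0]]
ft_force: [-0.3, -0.1, -3.2]
opening: 0.0108
grip_force: 89.1
```

```bash
python3 -m inch '[[[-2.5,0.3,-3.9],[-0.006,-0.052,0],-1],[[-2.5,0.3,-3.9],[-0.006,-0.052,0],-1],[[0,0,-1],[0,0,0],-1],[[0,0,0],[0,0,0],-1],[[0,0,0],[0,0,0],-1]]'; python3 -m inch '[[[0,0,-1],[0,0,0],-1],[[0,0,-0.7],[0,0,0],-1],[[0,0,0],[0,0,0],-1],[[0,0,0],[0,0,0],-1]]'
```

```text
t: 12.95
position: [0.6086, -0.0069, 0.1629]
tcp_rot: [[0.113, 0.988, 0.106], [0.994, -0.112, -0.013], [-0.001, 0.107, -0.994]]
ft_force: [0.2, 0.3, -1.8]
opening: 0.0106
grip_force: 89.3
t: 13.35
position: [0.6084, -0.0069, 0.1622]
tcp_rot: [[0.113, 0.988, 0.107], [0.994, -0.112, -0.013], [-0.001, 0.108, -0.994]]
ft_force: [-3.0, -0.0, 5.9]
opening: 0.0107
grip_force: 90.5
```

Contact at about 6 N. Opening the gripper and checking from the side.

```bash
python3 -m inch '[[[0,0,0],[0,0,0],-0.5],[[0,0,0],[0,0,0],0],[[0,0,0],[0,0,0],0.5],[[0,0,0],[0,0,0],0.5],[[0,0,0],[0,0,0],0.5],[[0,0,0],[0,0,0],0.5],[[0,0,0],[0,0,0],0.5]]'
python3 - <<'E'
from h import *
p,d,K,D,T=cam("side"); b=p[...,::-1]
cv2.imwrite("pics/f.png",cv2.resize(b[140:310,220:390],(500,500),interpolation=2))
E
```

```text
t: 14.05
position: [0.6077, -0.0067, 0.1608]
tcp_rot: [[0.113, 0.988, 0.105], [0.994, -0.112, -0.013], [-0.001, 0.106, -0.994]]
ft_force: [0.2, 0.7, 0.1]
opening: 0.0641
grip_force: 0.0
```

View pics/f.png

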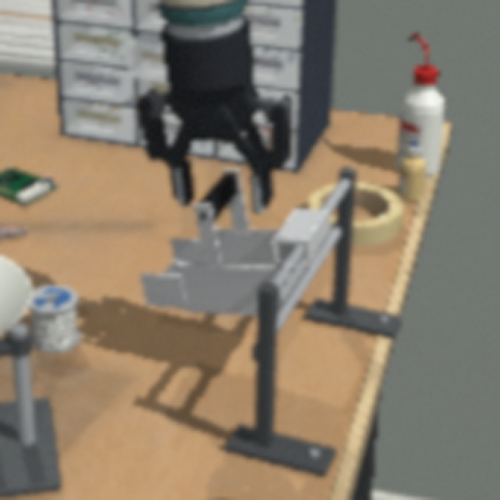

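The bin hangs on the bar with the fingers clear on both sides. Retracting along the tool axis, then a final check.

```bash
python3 -m inch '[[[-1.5,0.2,14],[0,0,0],0.5],[[-3,0.4,30],[0,0,0],0.5],[[-4,0.5,40],[0,0,0],0.5],[[-4,0.5,40],[0,0,0],0.5],[[-30,0,30],[0,0,0],0.5],[[-40,0,10],[0,0,0],0.5],[[-40,20,0],[0,0,0],0.5],[[-40,40,0],[0,0,0],0.5],[[-30,40,0],[0,0,0],0.5],[[-30,40,0],[0,0,0],0.5],[[0,40,0],[0,0,0],0.5],[[0,40,0],[0,0,0],0.5],[[0,40,0],[0,0,0],0.5],[[0,0,0],[0,0,0],0.5],[[0,0,0],[0,0,0],0.5]]'
python3 - <<'E'
from h import *
p,d,K,D,T=cam("top"); a=p[...,::-1]; p,d,K,D,T=cam("side"); b=p[...,::-1]
cv2.imwrite("pics/g.png",np.hstack([cv2.resize(a[115:305,240:430],(400,400),interpolation=2),cv2.resize(b[180:350,170:340],(400,400),interpolation=2)]))
E
```

```text
t: 15.6
position: [0.3894, 0.2506, 0.3246]
tcp_rot: [[0.111, 0.988, 0.105], [0.994, -0.11, -0.013], [-0.002, 0.106, -0.994]]
ft_force: [-0.9, -0.1, 0.2]
opening: 0.064
grip_force: 0.0
```

View pics/g.png

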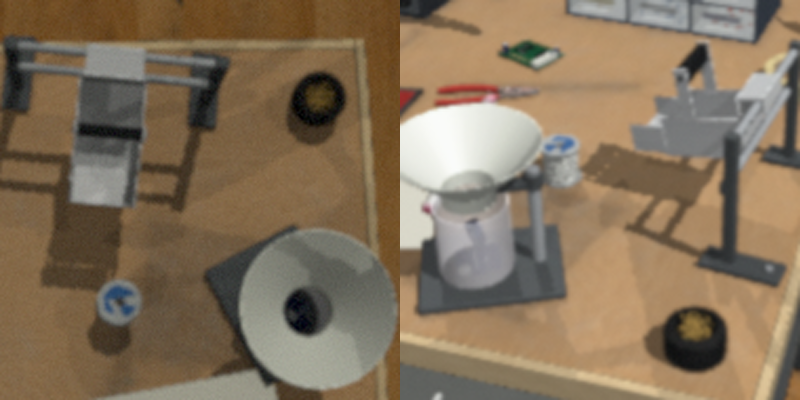

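The bin is empty and hangs near the middle of the rail. The funnel is clear, no capacitors are loose on the bench, and the spool and cleaner are where they were. Handing in.

```bash
python3 -c "
from plant import order
print(order.job_done())"
```

```text
the job is handed in; nothing more can be done
None
```

I handed the job in at about 16 s: the bin is empty and hangs by its hook near the middle of the rail, the capacitors are in the jar (I couldn't count all five, but the bin, funnel and bench show none left), and the bystanders were not touched.

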